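# Free the sagging gate bolt of a sample box and hold the gate ajar

## Task

A colleague needs to reach the cups in the white sample box. First slide the box's flat cover back, fully home over the dish compartment, so that it no longer hangs over the bolt; then lift the sagging bolt by its red knob over the bent lip of its keeper while pulling it to the right until its nose is well clear of the keeper. Swing the gate ajar, about 25 degrees (never wide open), and finish while still holding it there, steady, against its closing spring; leave everything else where it stands.

Things in the scene. Friction and masses are not known exactly. Their poses are not given: they have to be found in the camera images.
- sample_box: white sample box, fixed, 170 mm deep, 240 wide, 160 high to the cover. Origin: centre of the lower front edge, on the bench. Axes: z up, x from the front face into the box (away from the robot), y along the front to the left. Clear gate in its front between two aluminium posts; on top an open dish compartment with a sliding cover. Cups and dishes inside are part of the box
- keeper_lip (a point): middle of the top edge of the bent-up brass lip of the keeper, 80.5 mm above the bench, 17 mm in front of the box's front face. The keeper is a channel on the left post, open at the top, reaching 26 mm to the left of this lip and 36 mm out from the front face; the lip, 8 mm high, closes its end towards the gate
- cover (a joint): sliding cover, m: 0 = fully home over the dish compartment, grows as the cover is out towards the front (along the box's -x), at most 0.09; starts 0.06 to 0.085 out, hanging over the bolt's knob. Plate 5 mm thick, top 165 mm above the bench; slides with about 1.5 N and stays where it is left
- cover_knob (a point): centre of the upper part of the round blue knob on the cover (24 mm across, top 9 mm above and cover plate 21 mm below this point, which is 186 mm above the bench); it moves with the cover, and at home it is 101 mm behind the front face of the box, on its middle line
- gate: clear gate in a dark steel frame, 187 mm wide, lower edge 12 mm and upper edge 128 mm above the bench. Origin on its upright hinge axis, at bench height, at the right post (box x 0, y -100 mm); at joint 0 its axes are the box's. Carries the bolt and its two guides (tops 109 mm above the bench, 29 mm to the left and 85 mm to the right of the knob at the start)
- gate_swing (a joint): gate angle, rad: 0 = shut, grows as the free (left) edge swings out towards the front, seen from above anticlockwise about the hinge; a closing spring of 0.3 N m/rad with 0.15 N m already at shut (about 2.7 N at the knob when ajar) shuts it when it is let go. While the bolt's nose is in the keeper the gate cannot open
- gate_hinge (a point): point on the gate's upright hinge axis, 85 mm above the bench
- gate_edge (a point): point on the gate's free edge, front face, 187 mm from the hinge axis, 85 mm above the bench
- bolt: steel barrel bolt on the gate's front, a level rod 8 mm thick with a nose 26 mm across and 12 mm long at its left end; origin on the rod's axis under the knob (17 mm in front of the gate's face, 85 mm above the bench at rest). An arm cranked forward and up carries the red knob
- bolt_pull (a joint): how far the bolt is drawn, m: 0 = shot, in the keeper, grows as it is drawn to the right along the gate (-y of the gate), at most 0.042; starts at 0 to 0.004. The nose has left the keeper from 0.024 on. Without lifting, the nose strikes the keeper's lip at 0.006. Friction about 1 N
- bolt_lift (a joint): how far the bolt is raised in its tall guides, m: 0 = sagging by its own weight (about 1.2 N, no spring), at most 0.016 up; the nose passes over the lip from 0.0085 on, and falls back when not held up. Once past the lip it need not stay raised
- bolt_knob (a point): centre of the upright round red knob on the bolt (20 mm across, 34 mm tall, its top 17 mm above this point). It stands 44 mm in front of the gate's face, 134 mm above the bench at rest, 145 mm from the hinge axis along the gate (105 mm with the bolt fully drawn); moves with the bolt and the gate. Free all round at this height, with 44 mm to the box's front
- beaker: small light-blue beaker, 53 mm across, 70 mm tall; a bystander, origin under its centre; leave alone
- dropper_white: small white dropper bottle with a green band, 33 mm across, 78 mm tall; a bystander, origin under its centre; leave alone
- timer: small white bench timer, 62x66x23 mm; a bystander, origin under its centre; leave alone
- marker: black and white marker pen, 135 mm long, lying; a bystander, origin under its centre; leave alone
- tape_roll: roll of beige tape lying flat, 98 mm across, 25 mm high; a bystander, origin under its centre; leave alone

How it is judged (in metres and radians):
On the way, in this order (a step that is already met when the one before it is completed fails the run):
1. the cover is fully home (value of joint cover below 0.006 m and value of joint bolt_pull below 0.012 m), for 0.2 s.
2. the bolt is raised over the lip, the gate still shut (value of joint bolt_lift above 0.0075 m and value of joint gate_swing below 0.1 rad), for 0.05 s.
3. the bolt is drawn clear of the keeper (value of joint bolt_pull above 0.024 m), for 0.1 s.
At the end, for the whole second after the job is handed in: the gate is held by the fingers (contact over 1 N on the gate or its bolt), still (under 0.08 rad/s), at 0.28 to 0.62 rad (16 to 35 degrees) open; the bolt is drawn at least 22 mm; the cover is within 8 mm of home (value of joint gate_swing between 0.28 and 0.62 rad and velocity of joint gate_swing between -0.08 and 0.08 rad/s and value of joint bolt_pull above 0.022 m and value of joint cover below 0.008 m and contact force between the fingers and gate above 1 N); the arm keeps its last pose, push and grip.
It fails at once if the gate is flung wide open (over 0.9 rad) (value of joint gate_swing above 0.9 rad).
It fails at once if a bystander is disturbed (moved over 25 mm) (distance of any of beaker, dropper_white, timer, marker, tape_roll from where it was at the start of the episode above 0.025 m).
It also fails if it takes over 42 s, if anything falls off the work surface, if the arm or the gripper's body presses on something with over 40 N, if the wrist force passes 120 N, or if a joint passes its speed limit or range.

## Robot

A 6-joint arm with a two-finger parallel gripper is mounted at the origin on a cart in front of the work surface, level with it; the furniture and walls round the work are solid. World frame = base frame: x ahead of the robot, y to its left, z up, the work surface at z = 0. Lengths are in mm, angles in rad, forces in N, time in s.
With the tool pointing down it reaches from about 350 to 975 mm from the base axis. Payload 17.4 kg.
Tool frame: the origin (TCP) lies midway between the tips of the shut fingers; the grasp point (between the pads) lies 19 mm behind it; z points along the fingers, x is the direction in which the jaws open and shut, and the axes are right-handed (so a half turn about z gives the same grasp; the last joint's range is limited). The gripper opens to 85 mm and grips with 20 to 120 N. Pads are 22 mm wide; open, the fingers measure 114 mm over their backs; the gripper's body (76 mm by 85 mm) begins 54 mm behind the grasp point. The pads swing forward as they close: fully open they stand 13 mm farther back than shut.
Start: joints at [1.065, 0.116, 1.442, -0, 1.584, -0.038], TCP at [304.382, 602.482, 231.303] pointing down, gripper open.
Joint ranges: [-2.83, 2.83], [-0.83, 2.19], [0.07, 2.5], [-1.14, 4.28], [0.01, 3], [-2.97, 2.97]. Speed limits (rad/s): [1.89, 1.89, 2.22, 3.14, 3.14, 3.14].

## Interface

Orientations are given as a 3x3 rotation matrix whose columns are the frame's x, y, z axes.
In Python, from station import manip, eyes, sign_off gives the robot as it stands.
- The arm moves only by the tool drive_tool, never from a script. Its argument "moves" is a list of rows, each an object of numbers: "wx", "wy", "wz": the turn, a rotation vector about the tool's x, y, z in rad; "tx", "ty", "tz": the shift along the tool's x, y, z in m; "jaw": the opening, from -1 (shut) to 1 (fully open), so that 0 is half open. In form: [{"wx": .., "wy": .., "wz": .., "tx": .., "ty": .., "tz": .., "jaw": ..}, ...]. A call has 1 to 20 rows; each row is the pose to reach, as a shift and turn from the pose measured when the call began, along the tool's axes at that moment; what a row does not reach only later rows make up. A row lasts 1/10 s, in which the tool goes at most 50 mm and 8.59 degrees, less where a joint would pass 70% of its speed; a pose out of reach is approached as far as the arm can. A call with a gripper value outside its range is refused whole. The fingers move at their own pace and stop on an object; "newtons" is the grip in N (left out, the last holds). Time passes only in rows, so rows that repeat a pose let the fingers close. It gives the time, the measured TCP pose, the force and the opening at its end, in the units of the state.
- manip.get_state(): the state, without advancing time (a new reading comes with each control period).
- eyes.capture(name): name is "scene" or "top" or "wrist"; returns the picture (384x512x3 uint8, blue, green, red); there is no depth.
- eyes.camera_info(name): a dict with "camera_matrix" (3x3 intrinsics, pixels), "eye" and "attitude" of the camera in the world; the wrist camera has in their place "T_tool_cam" (4x4, takes a point from camera to tool coordinates, whose origin is the TCP and whose axes are the tool frame's). Camera axes: x right, y down, z forward; pixel columns grow to the right and rows downward; lengths in mm; the calibration is good to about 2 mm. The wrist camera is an equidistant fisheye: a pixel r from the principal point sees the ray r / f radians off the axis. A picture is of the moment at which its call begins: read the wrist's pose just before it. camera_info takes no time and is no camera call.
- sign_off(): hands the job in, once; it reports no verdict.
The state is a dict: "clock": time; "qpos": joint angles; "dq": joint speeds; "tau": joint torques, N m; "tool_pos": TCP position; "tool_rot": TCP orientation; "ft_force": force on the tool from outside, world axes, zero at the start; "ft_torque": the same for the moment, N m; "gripper_width": finger opening in mm.
Only numpy, scipy, OpenCV 4.12 (cv2) and the standard library are available. Lean on these libraries where they do the work, as an engineer would, in place of code of your own. Each camera call takes 0.05 s, during which the arm holds its last target.

## Working session

There is one attempt and no reset: what is moved stays moved. The work goes in short steps, Python scripts to look and compute and a tool call to move; the robot and the scene stay as the last step left them, time stands still between calls to the robot, and variables do not carry over. Pictures are saved under pics/ and viewed, and the job is handed in when it is done.

Besides the shell and the picture viewer there is one more tool, called as a command line: name --argument value ..., lists and objects as JSON in quotes. drive_tool: Moves the arm, as the interface text tells. Its arguments: {"type":"object","properties":{"moves":{"type":"array"},"newtons":{"type":"number"}},"required":["moves"]}

```bash
mkdir -p pics; ls
python3 - <<'E'
from station import manip, eyes
import cv2, json
for n in ("scene","top","wrist"):
    s=manip.get_state()
    im=eyes.capture(n); cv2.imwrite(f"pics/{n}0.png",im)
    print(n,eyes.camera_info(n))
print(manip.get_state())
E
```

```text
pics
scene {'camera_matrix': array([[480.51949844,   0.        , 258.26946327],
       [  0.        , 480.51949844, 191.81552434],
       [  0.        ,   0.        ,   1.        ]]), 'eye': array([ -58.34688096, 1150.62490471,  831.115059  ]), 'attitude': array([[-0.87650919, -0.22892142,  0.42346974],
       [-0.48109591,  0.44705996, -0.75411148],
       [-0.01668409, -0.8647152 , -0.50198532]])}
top {'camera_matrix': array([[394.56944211,   0.        , 250.58388985],
       [  0.        , 394.56944211, 189.58949627],
       [  0.        ,   0.        ,   1.        ]]), 'eye': array([ 292.69657725,   69.46290895, 1350.90851831]), 'attitude': array([[ 0.01505257, -0.98027244,  0.19707706],
       [-0.99988444, -0.01433781,  0.00505318],
       [-0.00212784, -0.19713035, -0.98037498]])}
wrist {'camera_matrix': array([[297.31863964,   0.        , 257.85927673],
       [  0.        , 297.31863964, 190.29383501],
       [  0.        ,   0.        ,   1.        ]]), 'T_tool_cam': array([[ 9.99999984e-01,  1.55742775e-04,  9.02725461e-05,
        -3.27036027e-01],
       [-1.75383725e-04
[... 314 characters left out ...]
, -7.47457454e-06,
        1.58398964e+00, -3.77939202e-02]), 'dq': array([ 0.00167059, -0.00149225, -0.00080498, -0.00041789,  0.00130082,
       -0.00112316]), 'tau': array([ 7.03950482e-04, -7.32508922e+01, -6.32849121e+01, -9.63502021e-05,
        5.08746816e-03, -6.20210835e-05]), 'tool_pos': array([304.32605969, 602.36995079, 230.78039714]), 'tool_rot': array([[ 4.50929794e-01,  8.92559339e-01, -3.84445028e-04],
       [ 8.92559057e-01, -4.50929957e-01, -7.09880383e-04],
       [-8.06968145e-04, -2.30336769e-05, -9.99999674e-01]]), 'ft_force': array([-0.26765949, -1.19902065,  0.37132377]), 'ft_torque': array([ 0.01928536,  0.02429987, -0.0241334 ]), 'gripper_width': 85.36015376484283}
```

View pics/scene0.png

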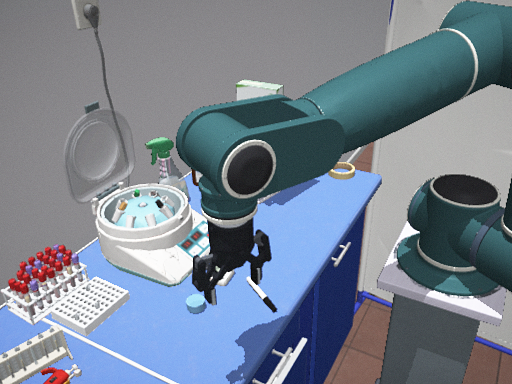

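View pics/top0.png

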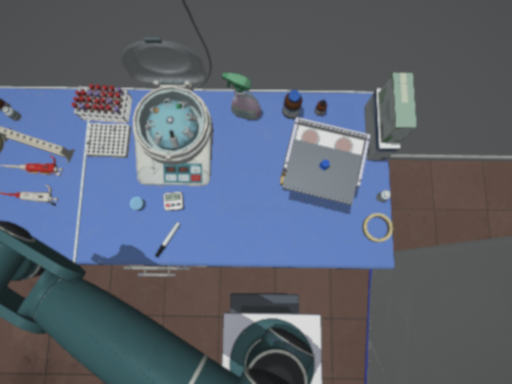

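View pics/wrist0.png

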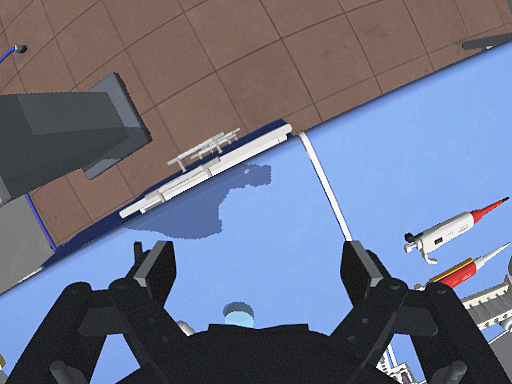

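The top view shows the box around (325,160), with the blue knob at (324,165). The beaker, timer and marker are near the arm, and the tape and dropper are to the right of the box. I'll zoom in and measure.

```bash
cat > h.py <<'E'
from station import manip, eyes
import cv2, numpy as np
def ray(name,uv,info=None):
    i=eyes.camera_info(name); K=i["camera_matrix"]
    x=(uv[0]-K[0,2])/K[0,0]; y=(uv[1]-K[1,2])/K[1,1]
    if name=="wrist":
        s=info or manip.get_state(); r=np.hypot(x,y)
        d=np.array([np.sin(r)*x/r,np.sin(r)*y/r,np.cos(r)]) if r>1e-9 else np.array([0,0,1.])
        T=i["T_tool_cam"]; R=s["tool_rot"]
        return s["tool_pos"]+R@T[:3,3], R@(T[:3,:3]@d)
    return np.array(i["eye"]), np.array(i["attitude"])@np.array([x,y,1])
def onz(name,uv,z,info=None):
    o,d=ray(name,uv,info); return o+d*(z-o[2])/d[2]
def proj(name,P,info=None):
    i=eyes.camera_info(name); K=i["camera_matrix"]
    if name=="wrist":
        s=info or manip.get_state(); T=i["T_tool_cam"]
        p=s["tool_rot"].T@(np.asarray(P)-s["tool_pos"]); p=T[:3,:3].T@(p-T[:3,3])
        th=np.arctan2(np.hypot(p[0],p[1]),p[2]); k=th/np.hypot(p[0],p[1])
        return np.array([K[0,0]*p[0]*k+K[0,2],K[1,1]*p[1]*k+K[1,2]])
    p=np.array(i["attitude"]).T@(np.asarray(P)-i["eye"])
    return np.array([K[0,0]*p[0]/p[2]+K[0,2],K[1,1]*p[1]/p[2]+K[1,2]])
E
python3 - <<'E'
from h import *
im=cv2.imread("pics/top0.png")
c=cv2.resize(im[105:215,265:400],None,fx=5,fy=5,interpolation=cv2.INTER_CUBIC)
cv2.imwrite("pics/topz.png",c)
E
```

```text
(no output)
```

View pics/topz.png

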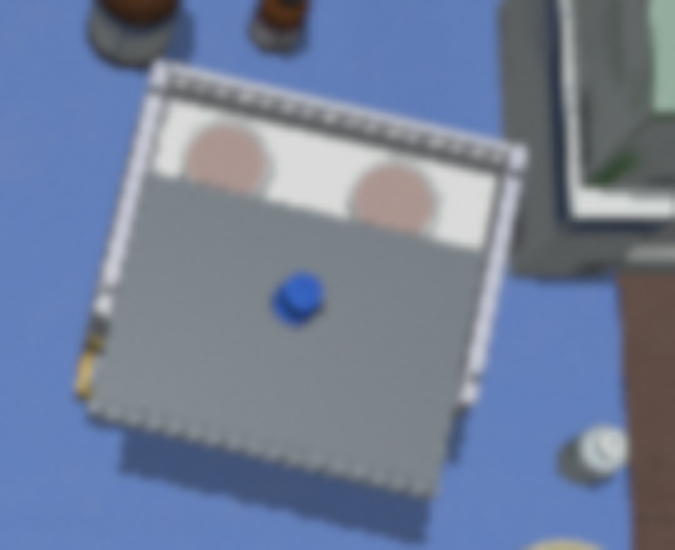

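The zoom shows the cover's front edge running from (90,415) to (435,495), the knob top at (302,292), and the brass keeper at the left at (85,370).

Run:
```python
from h import *
im=cv2.imread("pics/top0.png")
f=lambda u,v:(265+(u+.5)/5-.5,105+(v+.5)/5-.5)
hsv=cv2.cvtColor(im,cv2.COLOR_BGR2HSV)
for n,p,z in (("knob",(302,292),195),("fl",(90,415),163),("fr",(435,495),163),("backL",(158,66),163),("backR",(522,150),163),("coverbackL",(155,177),165),("coverbackR",(480,248),165),("postL",(102,305),160),("postR",(470,400),160),("keeperfrontL",(84,395),80)):
    print(n,onz("top",f(*p),z).round(1))
```

```text
knob [ 610.5 -148.6  195. ]
fl [539.2 -22.7 163. ]
fr [ 492.4 -232.9  163. ]
backL [766.9 -66.3 163. ]
backR [ 714.  -295.6  163. ]
coverbackL [692.2 -63.6 165. ]
coverbackR [ 648.7 -266.   165. ]
postL [609.9 -30.5 160. ]
postR [ 552.7 -257.3  160. ]
keeperfrontL [569.8 -25.2  80. ]
```

```bash
cat >> h.py <<'E'
from scipy.spatial.transform import Rotation as Ro
def Rdown(yaw): # tool y along box x (yaw), z down
    c,s=np.cos(yaw),np.sin(yaw); y=np.array([c,s,0]); z=np.array([0,0,-1.]); return np.stack([np.cross(y,z),y,z],1)
def rel(P,yaw,s=None):
    s=s or manip.get_state(); R=s["tool_rot"]
    return (R.T@(np.asarray(P)-s["tool_pos"])/1000).round(4), Ro.from_matrix(R.T@Rdown(yaw)).as_rotvec().round(4)
E
python3 - <<'E'
from h import *
print(rel((500,-128,330),np.radians(-12.8)))
print(proj("wrist",manip.get_state()["tool_pos"]))
E
```

```text
(array([-0.5637,  0.504 , -0.0988]), array([-1.000e-04,  8.000e-04, -2.444e-01]))
[258.43050348 246.10571001]
```

drive_tool --moves '[{"tx": -0.05, "ty": 0.04, "tz": -0.05, "wz": -0.05, "jaw": 1}, {"tx": -0.1, "ty": 0.08, "tz": -0.1, "wz": -0.1, "jaw": 1}, {"tx": -0.564, "ty": 0.504, "tz": -0.1, "wz": -0.244, "jaw": 1}, {"tx": -0.564, "ty": 0.504, "tz": -0.1, "wz": -0.244, "jaw": 1}, {"tx": -0.564, "ty": 0.504, "tz": -0.1, "wz": -0.244, "jaw": 1}, {"tx": -0.564, "ty": 0.504, "tz": -0.1, "wz": -0.244, "jaw": 1}, {"tx": -0.564, "ty": 0.504, "tz": -0.1, "wz": -0.244, "jaw": 1}, {"tx": -0.564, "ty": 0.504, "tz": -0.1, "wz": -0.244, "jaw": 1}, {"tx": -0.564, "ty": 0.504, "tz": -0.1, "wz": -0.244, "jaw": 1}, {"tx": -0.564, "ty": 0.504, "tz": -0.1, "wz": -0.244, "jaw": 1}, {"tx": -0.564, "ty": 0.504, "tz": -0.1, "wz": -0.244, "jaw": 1}, {"tx": -0.564, "ty": 0.504, "tz": -0.1, "wz": -0.244, "jaw": 1}, {"tx": -0.564, "ty": 0.504, "tz": -0.1, "wz": -0.244, "jaw": 1}, {"tx": -0.564, "ty": 0.504, "tz": -0.1, "wz": -0.244, "jaw": 1}, {"tx": -0.564, "ty": 0.504, "tz": -0.1, "wz": -0.244, "jaw": 1}, {"tx": -0.564, "ty": 0.504, "tz": -0.1, "wz": -0.244, "jaw": 1}, {"tx": -0.564, "ty": 0.504, "tz": -0.1, "wz": -0.244, "jaw": 1}, {"tx": -0.564, "ty": 0.504, "tz": -0.1, "wz": -0.244, "jaw": 1}, {"tx": -0.564, "ty": 0.504, "tz": -0.1, "wz": -0.244, "jaw": 1}, {"tx": -0.564, "ty": 0.504, "tz": -0.1, "wz": -0.244, "jaw": 1}]'

```text
schema error: expected keys wx, wy, wz, tx, ty, tz, jaw
```

Run:
```python
from h import *
s=manip.get_state(); im=eyes.capture("wrist"); cv2.imwrite("pics/w1.png",im)
import pickle; pickle.dump(s,open("w1.pkl","wb"))
im2=eyes.capture("top"); cv2.imwrite("pics/top1.png",im2)
print(s["clock"],s["tool_pos"],s["tool_rot"].round(3))
```

```text
0.15 [304.32605969 602.36995079 230.78039714] [[ 0.451  0.893 -0.   ]
 [ 0.893 -0.451 -0.001]
 [-0.001 -0.    -1.   ]]
```

View pics/w1.png

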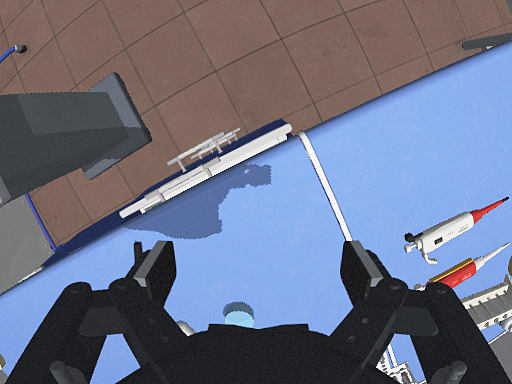

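The call was refused because every row needs all seven keys, so the arm hasn't moved. I'll resend it with all of them.

drive_tool --moves '[{"wx": 0, "wy": 0, "wz": -0.05, "tx": -0.05, "ty": 0.04, "tz": -0.05, "jaw": 1}, {"wx": 0, "wy": 0, "wz": -0.1, "tx": -0.1, "ty": 0.08, "tz": -0.1, "jaw": 1}, {"wx": 0, "wy": 0, "wz": -0.244, "tx": -0.564, "ty": 0.504, "tz": -0.1, "jaw": 1}, {"wx": 0, "wy": 0, "wz": -0.244, "tx": -0.564, "ty": 0.504, "tz": -0.1, "jaw": 1}, {"wx": 0, "wy": 0, "wz": -0.244, "tx": -0.564, "ty": 0.504, "tz": -0.1, "jaw": 1}, {"wx": 0, "wy": 0, "wz": -0.244, "tx": -0.564, "ty": 0.504, "tz": -0.1, "jaw": 1}, {"wx": 0, "wy": 0, "wz": -0.244, "tx": -0.564, "ty": 0.504, "tz": -0.1, "jaw": 1}, {"wx": 0, "wy": 0, "wz": -0.244, "tx": -0.564, "ty": 0.504, "tz": -0.1, "jaw": 1}, {"wx": 0, "wy": 0, "wz": -0.244, "tx": -0.564, "ty": 0.504, "tz": -0.1, "jaw": 1}, {"wx": 0, "wy": 0, "wz": -0.244, "tx": -0.564, "ty": 0.504, "tz": -0.1, "jaw": 1}, {"wx": 0, "wy": 0, "wz": -0.244, "tx": -0.564, "ty": 0.504, "tz": -0.1, "jaw": 1}, {"wx": 0, "wy": 0, "wz": -0.244, "tx": -0.564, "ty": 0.504, "tz": -0.1, "jaw": 1}, {"wx": 0, "wy": 0, "wz": -0.244, "tx": -0.564, "ty": 0.504, "tz": -0.1, "jaw": 1}, {"wx": 0, "wy": 0, "wz": -0.244, "tx": -0.564, "ty": 0.504, "tz": -0.1, "jaw": 1}, {"wx": 0, "wy": 0, "wz": -0.244, "tx": -0.564, "ty": 0.504, "tz": -0.1, "jaw": 1}, {"wx": 0, "wy": 0, "wz": -0.244, "tx": -0.564, "ty": 0.504, "tz": -0.1, "jaw": 1}, {"wx": 0, "wy": 0, "wz": -0.244, "tx": -0.564, "ty": 0.504, "tz": -0.1, "jaw": 1}, {"wx": 0, "wy": 0, "wz": -0.244, "tx": -0.564, "ty": 0.504, "tz": -0.1, "jaw": 1}, {"wx": 0, "wy": 0, "wz": -0.244, "tx": -0.564, "ty": 0.504, "tz": -0.1, "jaw": 1}, {"wx": 0, "wy": 0, "wz": -0.244, "tx": -0.564, "ty": 0.504, "tz": -0.1, "jaw": 1}]'

```text
clock: 2.25
tool_pos: [499.8, -127.2, 331.5]
tool_rot: [[0.221, 0.975, 0.0], [0.975, -0.221, -0.001], [-0.0, 0.0, -1.0]]
ft_force: [-1.1, 0.3, -0.1]
gripper_width: 85.8
```

Run:
```python
from h import *
s=manip.get_state(); im=eyes.capture("wrist"); cv2.imwrite("pics/w2.png",im)
import pickle; pickle.dump(s,open("w2.pkl","wb"))
print(s["clock"],s["tool_pos"],s["tool_rot"].round(3),s["dq"].round(3))
```

```text
2.25 [ 499.77908342 -127.19930483  331.48888034] [[ 0.221  0.975  0.   ]
 [ 0.975 -0.221 -0.001]
 [-0.     0.    -1.   ]] [ 0.001 -0.001 -0.001 -0.002 -0.    -0.001]
```

View pics/w2.png

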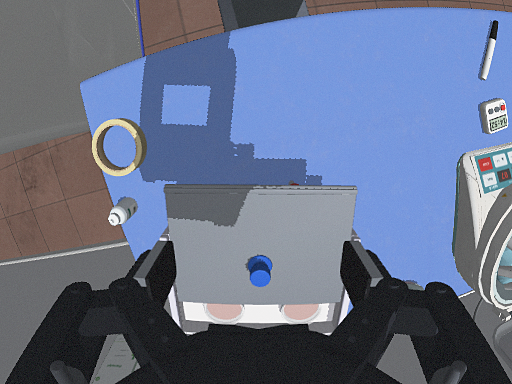

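The wrist view shows the blue knob at about (260,270). The cover's front edge is at row 187, from column 165 to 356, and the red knob just peeks out at (294,185).

Run:
```python
from h import *
im=cv2.imread("pics/w2.png")
c=im[170:320,150:370]
cv2.imwrite("pics/w2z.png",cv2.resize(c,None,fx=3.6,fy=3.6,interpolation=cv2.INTER_CUBIC))
hsv=cv2.cvtColor(im,cv2.COLOR_BGR2HSV); m=cv2.inRange(hsv,(100,150,60),(125,255,255)); m[:240]=0;m[300:]=0;m[:,:230]=0;m[:,290:]=0
ys,xs=np.nonzero(m); print(xs.min(),xs.max(),ys.min(),ys.max(),xs.mean(),ys.mean())
```

```text
248 271 255 286 259.63361344537816 270.2336134453781
```

View pics/w2z.png

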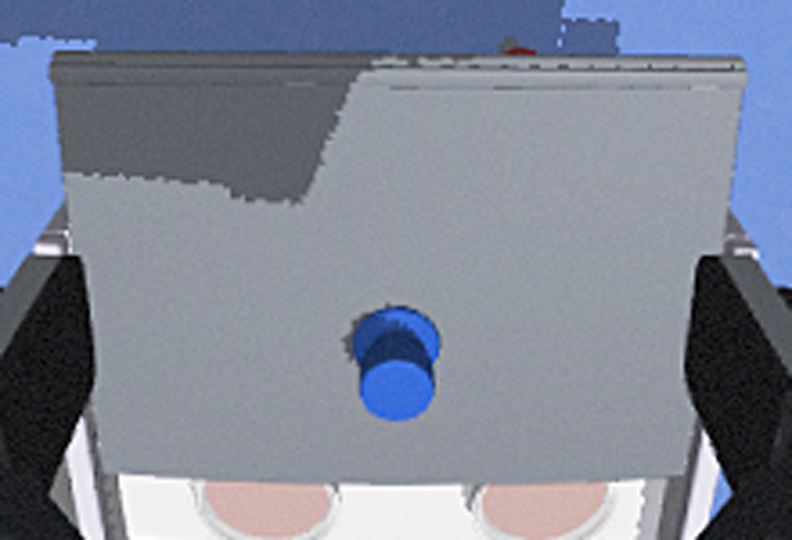

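Run:
```python
from h import *
import pickle; s=pickle.load(open("w2.pkl","rb"))
f=lambda u,v:(150+u/3.6,170+v/3.6)
yaw=np.radians(-12.8); R=np.array([[np.cos(yaw),-np.sin(yaw)],[np.sin(yaw),np.cos(yaw)]])
for n,p,z in (("knob",(397,389),195),("fl",(743,72),165),("fr",(55,70),165),("bl",(690,478),165),("br",(110,475),165),("postL",(755,252),160),("postR",(38,250),160)):
    P=onz("wrist",f(*p),z,s); print(n,P.round(1), (R.T@(P[:2]-[575,-143.3])).round(1))
```

```text
knob [ 610.4 -149.7  195. ] [36.   1.6]
fl [543.1 -23.2 165. ] [-57.8 110. ]
fr [ 495. -233.  165.] [ -58.1 -105.2]
bl [698.2 -56.7 165. ] [100.9 111.7]
br [ 648.4 -267.   165. ] [  98.9 -104.3]
postL [610.3 -24.2 160. ] [  8. 124.]
postR [ 555.5 -262.1  160. ] [   7.3 -120.1]
```

The wrist and top views agree: the cover knob is at (610.4, -149.7), the yaw is about -12.8°, and the cover is roughly 65 mm out. I'll move over the knob, go down and grip.

drive_tool --newtons 30 --moves '[{"wx": 0, "wy": 0, "wz": 0, "tx": 0.001, "ty": 0.04, "tz": 0.02, "jaw": 1}, {"wx": 0, "wy": 0, "wz": 0, "tx": 0.002, "ty": 0.08, "tz": 0.05, "jaw": 1}, {"wx": 0, "wy": 0, "wz": 0, "tx": 0.0025, "ty": 0.113, "tz": 0.08, "jaw": 0.3}, {"wx": 0, "wy": 0, "wz": 0, "tx": 0.0025, "ty": 0.113, "tz": 0.1, "jaw": 0.3}, {"wx": 0, "wy": 0, "wz": 0, "tx": 0.0025, "ty": 0.113, "tz": 0.12, "jaw": 0.3}, {"wx": 0, "wy": 0, "wz": 0, "tx": 0.0025, "ty": 0.113, "tz": 0.14, "jaw": 0.3}, {"wx": 0, "wy": 0, "wz": 0, "tx": 0.0025, "ty": 0.113, "tz": 0.15, "jaw": 0.3}, {"wx": 0, "wy": 0, "wz": 0, "tx": 0.0025, "ty": 0.113, "tz": 0.16, "jaw": 0.3}, {"wx": 0, "wy": 0, "wz": 0, "tx": 0.0025, "ty": 0.113, "tz": 0.16, "jaw": 0.3}, {"wx": 0, "wy": 0, "wz": 0, "tx": 0.0025, "ty": 0.113, "tz": 0.16, "jaw": 0.3}]'

```text
clock: 3.3
tool_pos: [610.8, -149.7, 172.4]
tool_rot: [[0.22, 0.975, 0.001], [0.975, -0.22, -0.001], [-0.001, 0.001, -1.0]]
ft_force: [-0.2, 0.3, 0.7]
gripper_width: 55.3
```

Run:
```python
from h import *
s=manip.get_state(); im=eyes.capture("wrist"); cv2.imwrite("pics/w3.png",im)
print(s["clock"],s["tool_pos"],s["ft_force"],s["gripper_width"])
```

```text
3.3 [ 610.79235655 -149.74422708  172.35297852] [-0.15481901  0.33948808  0.73902566] 55.29196104782386
```

View pics/w3.png

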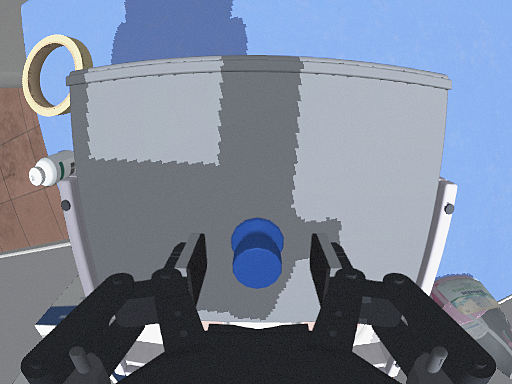

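The blue knob at (257,255) is centred between the pads. I'll close on it.

drive_tool --newtons 30 --moves '[{"wx": 0, "wy": 0, "wz": 0, "tx": 0, "ty": 0, "tz": 0, "jaw": -1}, {"wx": 0, "wy": 0, "wz": 0, "tx": 0, "ty": 0, "tz": 0, "jaw": -1}, {"wx": 0, "wy": 0, "wz": 0, "tx": 0, "ty": 0, "tz": 0, "jaw": -1}, {"wx": 0, "wy": 0, "wz": 0, "tx": 0, "ty": 0, "tz": 0, "jaw": -1}, {"wx": 0, "wy": 0, "wz": 0, "tx": 0, "ty": 0, "tz": 0, "jaw": -1}, {"wx": 0, "wy": 0, "wz": 0, "tx": 0, "ty": 0, "tz": 0, "jaw": -1}, {"wx": 0, "wy": 0, "wz": 0, "tx": 0, "ty": 0, "tz": 0, "jaw": -1}]'

```text
clock: 4.05
tool_pos: [611.1, -150.3, 173.5]
tool_rot: [[0.221, 0.975, 0.003], [0.975, -0.221, -0.002], [-0.001, 0.003, -1.0]]
ft_force: [-1.8, -4.0, 6.0]
gripper_width: 22.6
```

drive_tool --moves '[{"wx": 0, "wy": 0, "wz": 0, "tx": 0, "ty": 0.005, "tz": -0.001, "jaw": -1}, {"wx": 0, "wy": 0, "wz": 0, "tx": 0, "ty": 0.012, "tz": -0.001, "jaw": -1}, {"wx": 0, "wy": 0, "wz": 0, "tx": 0, "ty": 0.019, "tz": -0.001, "jaw": -1}, {"wx": 0, "wy": 0, "wz": 0, "tx": 0, "ty": 0.026, "tz": -0.001, "jaw": -1}, {"wx": 0, "wy": 0, "wz": 0, "tx": 0, "ty": 0.033, "tz": -0.001, "jaw": -1}, {"wx": 0, "wy": 0, "wz": 0, "tx": 0, "ty": 0.04, "tz": -0.001, "jaw": -1}, {"wx": 0, "wy": 0, "wz": 0, "tx": 0, "ty": 0.046, "tz": -0.001, "jaw": -1}, {"wx": 0, "wy": 0, "wz": 0, "tx": 0, "ty": 0.052, "tz": -0.001, "jaw": -1}, {"wx": 0, "wy": 0, "wz": 0, "tx": 0, "ty": 0.057, "tz": -0.001, "jaw": -1}, {"wx": 0, "wy": 0, "wz": 0, "tx": 0, "ty": 0.057, "tz": -0.001, "jaw": -1}]'

```text
clock: 5.05
tool_pos: [667.4, -163.6, 173.8]
tool_rot: [[0.221, 0.975, 0.002], [0.975, -0.221, -0.002], [-0.002, 0.002, -1.0]]
ft_force: [-0.7, -6.4, -10.6]
gripper_width: 22.3
```

drive_tool --moves '[{"wx": 0, "wy": 0, "wz": 0, "tx": 0, "ty": 0.002, "tz": 0.0005, "jaw": -1}, {"wx": 0, "wy": 0, "wz": 0, "tx": 0, "ty": 0.004, "tz": 0.0005, "jaw": -1}, {"wx": 0, "wy": 0, "wz": 0, "tx": 0, "ty": 0.004, "tz": 0.0005, "jaw": -1}, {"wx": 0, "wy": 0, "wz": 0, "tx": 0, "ty": 0.004, "tz": 0.0005, "jaw": -1}]'

```text
clock: 5.45
tool_pos: [671.7, -164.6, 173.6]
tool_rot: [[0.221, 0.975, 0.003], [0.975, -0.221, -0.003], [-0.002, 0.003, -1.0]]
ft_force: [0.1, -4.1, -1.9]
gripper_width: 22.3
```

drive_tool --moves '[{"wx": 0, "wy": 0, "wz": 0, "tx": 0, "ty": 0.002, "tz": 0, "jaw": -1}, {"wx": 0, "wy": 0, "wz": 0, "tx": 0, "ty": 0.004, "tz": 0, "jaw": -1}, {"wx": 0, "wy": 0, "wz": 0, "tx": 0, "ty": 0.004, "tz": 0, "jaw": -1}, {"wx": 0, "wy": 0, "wz": 0, "tx": 0, "ty": 0.004, "tz": 0, "jaw": -1}]'

```text
clock: 5.85
tool_pos: [673.9, -165.1, 173.5]
tool_rot: [[0.221, 0.975, -0.002], [0.975, -0.221, -0.002], [-0.002, -0.002, -1.0]]
ft_force: [-20.5, 0.7, 3.8]
gripper_width: 22.5
```

The force rose to 20 N at the stop, so the cover is home. This also puts the box origin at about (575, -142.6). I'll release, lift and go look at the bolt.

drive_tool --moves '[{"wx": 0, "wy": 0, "wz": 0, "tx": 0, "ty": -0.001, "tz": 0, "jaw": 0.3}, {"wx": 0, "wy": 0, "wz": 0, "tx": 0, "ty": -0.001, "tz": 0, "jaw": 0.3}, {"wx": 0, "wy": 0, "wz": 0, "tx": 0, "ty": 0, "tz": 0, "jaw": 0.3}, {"wx": 0, "wy": 0, "wz": 0, "tx": 0, "ty": 0, "tz": -0.02, "jaw": 0.3}, {"wx": 0, "wy": 0, "wz": 0, "tx": 0, "ty": 0, "tz": -0.06, "jaw": 0.3}, {"wx": 0, "wy": 0, "wz": 0, "tx": 0, "ty": -0.01, "tz": -0.1, "jaw": 0.3}, {"wx": 0, "wy": 0, "wz": 0, "tx": 0.02, "ty": -0.05, "tz": -0.13, "jaw": 0.3}, {"wx": 0, "wy": 0, "wz": 0, "tx": 0.03, "ty": -0.1, "tz": -0.13, "jaw": 0.3}, {"wx": 0, "wy": 0, "wz": 0, "tx": 0.042, "ty": -0.15, "tz": -0.13, "jaw": 0.3}, {"wx": 0, "wy": 0, "wz": 0, "tx": 0.042, "ty": -0.198, "tz": -0.13, "jaw": 0.3}, {"wx": 0, "wy": 0, "wz": 0, "tx": 0.042, "ty": -0.198, "tz": -0.13, "jaw": 0.3}, {"wx": 0, "wy": 0, "wz": 0, "tx": 0.042, "ty": -0.198, "tz": -0.13, "jaw": 0.3}, {"wx": 0, "wy": 0, "wz": 0, "tx": 0.042, "ty": -0.198, "tz": -0.13, "jaw": 0.3}]'

```text
clock: 7.15
tool_pos: [491.2, -80.4, 303.9]
tool_rot: [[0.221, 0.975, -0.002], [0.975, -0.221, -0.002], [-0.002, -0.001, -1.0]]
ft_force: [0.2, 0.6, 0.1]
gripper_width: 55.6
```

Run:
```python
from h import *
import pickle
s=manip.get_state(); im=eyes.capture("wrist"); cv2.imwrite("pics/w4.png",im); pickle.dump(s,open("w4.pkl","wb"))
print(s["clock"],s["tool_pos"],s["ft_force"],s["gripper_width"])
cv2.imwrite("pics/w4z.png",cv2.resize(im[130:340,130:400],None,fx=2.8,fy=2.8,interpolation=cv2.INTER_CUBIC))
hsv=cv2.cvtColor(im,cv2.COLOR_BGR2HSV)
for n,m in (("red",cv2.inRange(hsv,(0,150,60),(8,255,255))|cv2.inRange(hsv,(172,150,60),(180,255,255))),("blue",cv2.inRange(hsv,(100,190,60),(125,255,255)))):
    N,l,st,c=cv2.connectedComponentsWithStats(m)
    for i in range(1,N):
        if st[i,4]>40: print(n,st[i],c[i])
```

```text
7.15 [491.19450197 -80.36048284 303.87176122] [0.16310976 0.5982673  0.05976977] 55.56022897375574
red [469 171  15  15 143] [475.94405594 177.92307692]
red [251 205  18  25 340] [259.51176471 217.32058824]
```

View pics/w4.png

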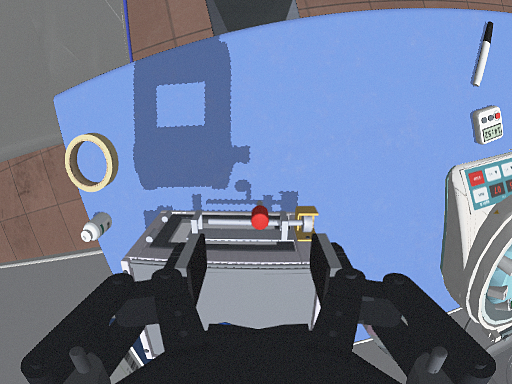

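View pics/w4z.png

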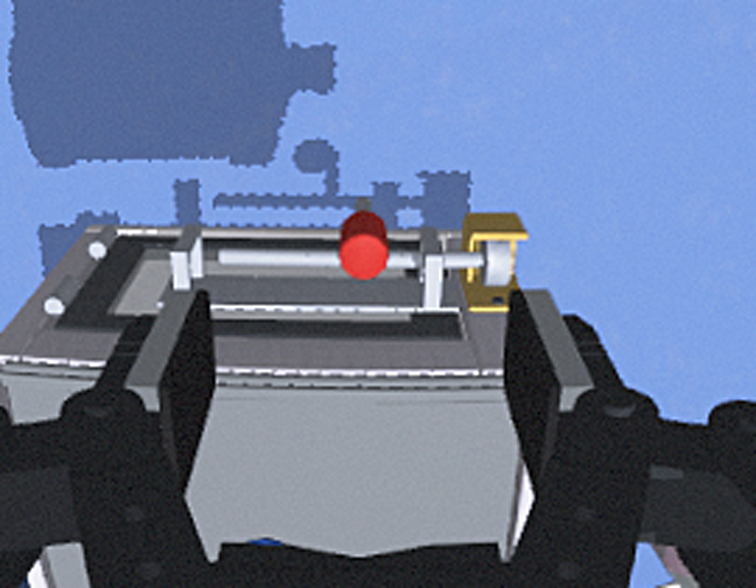

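The red knob's top disc is at (260,221), the keeper's brass channel is at about (307,222), and the bolt's nose is in it.

Run:
```python
from h import *
import pickle; s=pickle.load(open("w4.pkl","rb"))
P=onz("wrist",(130+364/2.8,130+254/2.8),151,s); print(P)
yaw=np.radians(-12.8); R=np.array([[np.cos(yaw),-np.sin(yaw)],[np.sin(yaw),np.cos(yaw)]])
print(R.T@(P[:2]-[575.1,-142.6]))
print(rel((P[0],P[1],118),yaw))
```

```text
[539.86388008 -89.55584285 151.        ]
[-46.11233291  43.91946616]
(array([0.0022, 0.0497, 0.1854]), array([-0.002 ,  0.0021,  0.0003]))
```

drive_tool --newtons 40 --moves '[{"wx": -0.002, "wy": 0.002, "wz": 0, "tx": 0.002, "ty": 0.04, "tz": 0.03, "jaw": 0.2}, {"wx": -0.002, "wy": 0.002, "wz": 0, "tx": 0.002, "ty": 0.05, "tz": 0.06, "jaw": 0.2}, {"wx": -0.002, "wy": 0.002, "wz": 0, "tx": 0.002, "ty": 0.05, "tz": 0.09, "jaw": 0.2}, {"wx": -0.002, "wy": 0.002, "wz": 0, "tx": 0.002, "ty": 0.05, "tz": 0.12, "jaw": 0.2}, {"wx": -0.002, "wy": 0.002, "wz": 0, "tx": 0.002, "ty": 0.05, "tz": 0.145, "jaw": 0.2}, {"wx": -0.002, "wy": 0.002, "wz": 0, "tx": 0.002, "ty": 0.05, "tz": 0.165, "jaw": 0.2}, {"wx": -0.002, "wy": 0.002, "wz": 0, "tx": 0.002, "ty": 0.05, "tz": 0.18, "jaw": 0.2}, {"wx": -0.002, "wy": 0.002, "wz": 0, "tx": 0.002, "ty": 0.05, "tz": 0.185, "jaw": 0.2}, {"wx": -0.002, "wy": 0.002, "wz": 0, "tx": 0.002, "ty": 0.05, "tz": 0.185, "jaw": 0.2}]'

```text
clock: 8.1
tool_pos: [540.3, -89.9, 117.9]
tool_rot: [[0.221, 0.975, -0.001], [0.975, -0.221, 0.0], [-0.0, -0.001, -1.0]]
ft_force: [0.8, 0.4, -0.0]
gripper_width: 51.4
```

Run:
```python
from h import *
s=manip.get_state(); im=eyes.capture("wrist"); cv2.imwrite("pics/w5.png",im)
print(s["clock"],s["tool_pos"],s["ft_force"],s["gripper_width"])
```

```text
8.1 [540.30738749 -89.93614014 117.87286275] [ 0.81102948  0.41636719 -0.00931877] 51.38298921085092
```

View pics/w5.png

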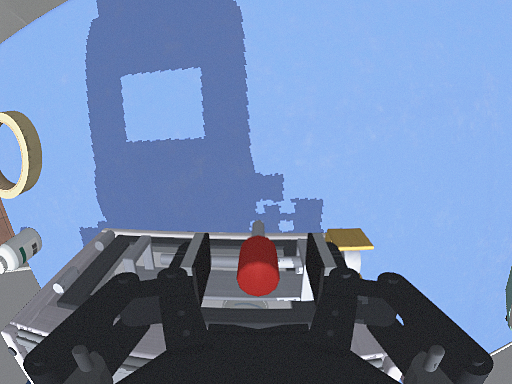

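The red knob at (258,265) stands centred between the pads. I'll close and check.

drive_tool --newtons 40 --moves '[{"wx": 0, "wy": 0, "wz": 0, "tx": 0, "ty": 0, "tz": 0, "jaw": -1}, {"wx": 0, "wy": 0, "wz": 0, "tx": 0, "ty": 0, "tz": 0, "jaw": -1}, {"wx": 0, "wy": 0, "wz": 0, "tx": 0, "ty": 0, "tz": 0, "jaw": -1}, {"wx": 0, "wy": 0, "wz": 0, "tx": 0, "ty": 0, "tz": 0, "jaw": -1}, {"wx": 0, "wy": 0, "wz": 0, "tx": 0, "ty": 0, "tz": 0, "jaw": -1}, {"wx": 0, "wy": 0, "wz": 0, "tx": 0, "ty": 0, "tz": 0, "jaw": -1}]'

```text
clock: 8.75
tool_pos: [541.0, -90.1, 119.9]
tool_rot: [[0.221, 0.975, 0.002], [0.975, -0.221, -0.001], [-0.0, 0.002, -1.0]]
ft_force: [-0.4, 0.7, 6.5]
gripper_width: 18.7
```

drive_tool --moves '[{"wx": 0, "wy": 0, "wz": 0, "tx": 0, "ty": 0, "tz": -0.003, "jaw": -1}, {"wx": 0, "wy": 0, "wz": 0, "tx": 0, "ty": 0, "tz": -0.006, "jaw": -1}, {"wx": 0, "wy": 0, "wz": 0, "tx": 0, "ty": 0, "tz": -0.009, "jaw": -1}, {"wx": 0, "wy": 0, "wz": 0, "tx": 0, "ty": 0, "tz": -0.012, "jaw": -1}, {"wx": 0, "wy": 0, "wz": 0, "tx": 0, "ty": 0, "tz": -0.012, "jaw": -1}, {"wx": 0, "wy": 0, "wz": 0, "tx": 0, "ty": 0, "tz": -0.012, "jaw": -1}]'

```text
clock: 9.35
tool_pos: [541.0, -90.1, 131.9]
tool_rot: [[0.221, 0.975, 0.002], [0.975, -0.221, -0.001], [-0.0, 0.002, -1.0]]
ft_force: [0.1, -1.5, -1.2]
gripper_width: 18.6
```

Run:
```python
from h import *
s=manip.get_state(); im=eyes.capture("wrist"); cv2.imwrite("pics/w6.png",cv2.resize(im[180:340,130:400],None,fx=2.8,fy=2.8))
print(s["clock"],s["tool_pos"],s["ft_force"],s["gripper_width"])
```

```text
9.35 [540.97779123 -90.07321327 131.86504196] [ 0.08997368 -1.47122729 -1.17225816] 18.600203399181233
```

View pics/w6.png

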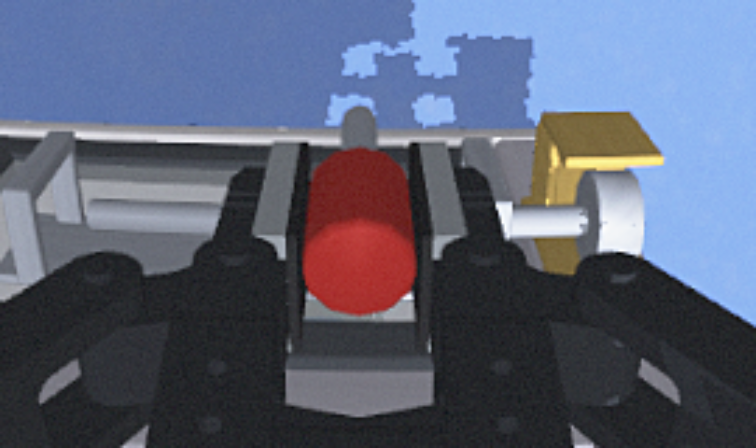

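The bolt is gripped and raised 12 mm, and the wrist reads -1.2 N, which is the bolt's weight. Next I pull right.

drive_tool --moves '[{"wx": 0, "wy": 0, "wz": 0, "tx": -0.004, "ty": 0, "tz": 0, "jaw": -1}, {"wx": 0, "wy": 0, "wz": 0, "tx": -0.008, "ty": 0, "tz": 0, "jaw": -1}, {"wx": 0, "wy": 0, "wz": 0, "tx": -0.012, "ty": 0, "tz": 0, "jaw": -1}, {"wx": 0, "wy": 0, "wz": 0, "tx": -0.016, "ty": 0, "tz": 0, "jaw": -1}, {"wx": 0, "wy": 0, "wz": 0, "tx": -0.02, "ty": 0, "tz": 0, "jaw": -1}, {"wx": 0, "wy": 0, "wz": 0, "tx": -0.024, "ty": 0, "tz": 0, "jaw": -1}, {"wx": 0, "wy": 0, "wz": 0, "tx": -0.028, "ty": 0, "tz": 0, "jaw": -1}, {"wx": 0, "wy": 0, "wz": 0, "tx": -0.032, "ty": 0, "tz": 0, "jaw": -1}, {"wx": 0, "wy": 0, "wz": 0, "tx": -0.034, "ty": 0, "tz": 0, "jaw": -1}, {"wx": 0, "wy": 0, "wz": 0, "tx": -0.034, "ty": 0, "tz": 0, "jaw": -1}, {"wx": 0, "wy": 0, "wz": 0, "tx": -0.034, "ty": 0, "tz": 0, "jaw": -1}]'

```text
clock: 10.5
tool_pos: [533.4, -123.3, 131.8]
tool_rot: [[0.221, 0.975, 0.002], [0.975, -0.221, -0.001], [-0.0, 0.002, -1.0]]
ft_force: [-2.6, -0.8, -1.8]
gripper_width: 18.7
```

Run:
```python
from h import *
import pickle
s=manip.get_state(); im=eyes.capture("wrist"); cv2.imwrite("pics/w7.png",cv2.resize(im[180:340,130:400],None,fx=2.8,fy=2.8))
print(s["clock"],s["tool_pos"],s["ft_force"],s["gripper_width"])
yaw=np.radians(-12.8); c,sn=np.cos(yaw),np.sin(yaw)
o=np.array([575.1,-142.6]); H=o-100*np.array([-sn,c]); print("hinge",H)
R=s["tool_rot"]; p=s["tool_pos"]; v=p[:2]-H
for d in (3,6,9,12,15,18,21,24,26,28):
    a=np.radians(d); M=np.array([[np.cos(a),-np.sin(a)],[np.sin(a),np.cos(a)]])
    q=np.append(H+M@v,p[2]); print(d,round(a,3),(R.T@(q-p)/1000).round(4))
```

```text
10.5 [ 533.38669832 -123.31933259  131.75753789] [-2.56156677 -0.83979323 -1.7595765 ] 18.74801808553686
hinge [ 552.94515024 -240.11493543]
3 0.052 [-0.0025 -0.0057 -0.    ]
6 0.105 [-0.0053 -0.0112 -0.    ]
9 0.157 [-0.0084 -0.0166 -0.    ]
12 0.209 [-0.0117 -0.0218 -0.    ]
15 0.262 [-0.0154 -0.0268 -0.    ]
18 0.314 [-0.0192 -0.0317 -0.    ]
21 0.367 [-0.0234 -0.0363 -0.0001]
24 0.419 [-0.0277 -0.0407 -0.0001]
26 0.454 [-0.0308 -0.0435 -0.0001]
28 0.489 [-0.0339 -0.0462 -0.0001]
```

View pics/w7.png

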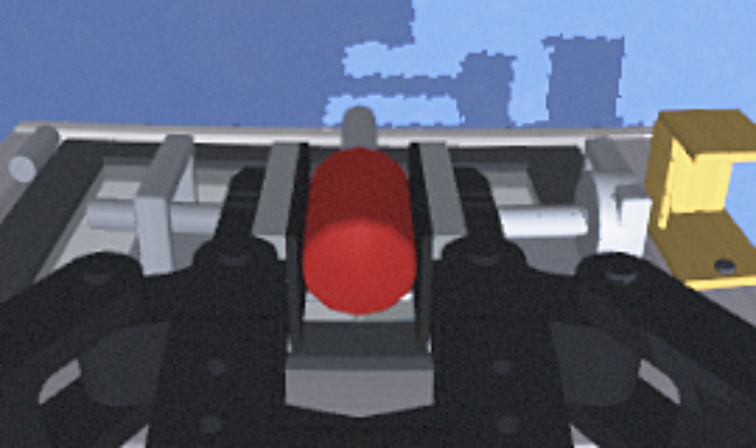

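The nose is clear of the keeper (the lip is at about (655,190) in the zoom). Now I swing the gate open along the arc about its hinge.

drive_tool --moves '[{"wx": 0, "wy": 0, "wz": -0.026, "tx": -0.0012, "ty": -0.0029, "tz": 0, "jaw": -1}, {"wx": 0, "wy": 0, "wz": -0.052, "tx": -0.0025, "ty": -0.0057, "tz": 0, "jaw": -1}, {"wx": 0, "wy": 0, "wz": -0.078, "tx": -0.0039, "ty": -0.0085, "tz": 0, "jaw": -1}, {"wx": 0, "wy": 0, "wz": -0.105, "tx": -0.0053, "ty": -0.0112, "tz": 0, "jaw": -1}, {"wx": 0, "wy": 0, "wz": -0.131, "tx": -0.0068, "ty": -0.0139, "tz": 0, "jaw": -1}, {"wx": 0, "wy": 0, "wz": -0.157, "tx": -0.0084, "ty": -0.0166, "tz": 0, "jaw": -1}, {"wx": 0, "wy": 0, "wz": -0.183, "tx": -0.01, "ty": -0.0192, "tz": 0, "jaw": -1}, {"wx": 0, "wy": 0, "wz": -0.209, "tx": -0.0117, "ty": -0.0218, "tz": 0, "jaw": -1}, {"wx": 0, "wy": 0, "wz": -0.209, "tx": -0.0117, "ty": -0.0218, "tz": 0, "jaw": -1}]'

```text
clock: 11.45
tool_pos: [509.3, -130.0, 131.8]
tool_rot: [[0.013, 1.0, 0.002], [1.0, -0.013, -0.001], [-0.001, 0.002, -1.0]]
ft_force: [2.1, -0.5, -1.0]
gripper_width: 18.5
```

drive_tool --moves '[{"wx": 0, "wy": 0, "wz": -0.026, "tx": -0.0012, "ty": -0.0029, "tz": 0, "jaw": -1}, {"wx": 0, "wy": 0, "wz": -0.052, "tx": -0.0025, "ty": -0.0057, "tz": 0, "jaw": -1}, {"wx": 0, "wy": 0, "wz": -0.078, "tx": -0.0039, "ty": -0.0085, "tz": 0, "jaw": -1}, {"wx": 0, "wy": 0, "wz": -0.105, "tx": -0.0053, "ty": -0.0112, "tz": 0, "jaw": -1}, {"wx": 0, "wy": 0, "wz": -0.131, "tx": -0.0068, "ty": -0.0139, "tz": 0, "jaw": -1}, {"wx": 0, "wy": 0, "wz": -0.157, "tx": -0.0084, "ty": -0.0166, "tz": 0, "jaw": -1}, {"wx": 0, "wy": 0, "wz": -0.183, "tx": -0.01, "ty": -0.0192, "tz": 0, "jaw": -1}, {"wx": 0, "wy": 0, "wz": -0.209, "tx": -0.0117, "ty": -0.0218, "tz": 0, "jaw": -1}, {"wx": 0, "wy": 0, "wz": -0.225, "tx": -0.013, "ty": -0.0235, "tz": 0, "jaw": -1}, {"wx": 0, "wy": 0, "wz": -0.225, "tx": -0.013, "ty": -0.0235, "tz": 0, "jaw": -1}, {"wx": 0, "wy": 0, "wz": -0.225, "tx": -0.013, "ty": -0.0235, "tz": 0, "jaw": -1}, {"wx": 0, "wy": 0, "wz": -0.225, "tx": -0.013, "ty": -0.0235, "tz": 0, "jaw": -1}, {"wx": 0, "wy": 0, "wz": -0.225, "tx": -0.013, "ty": -0.0235, "tz": 0, "jaw": -1}]'

```text
clock: 12.75
tool_pos: [485.7, -142.6, 131.8]
tool_rot: [[-0.21, 0.978, 0.002], [0.978, 0.21, -0.001], [-0.001, 0.002, -1.0]]
ft_force: [2.5, 1.3, -0.8]
gripper_width: 18.6
```

Run:
```python
from h import *
s=manip.get_state(); im=eyes.capture("wrist"); cv2.imwrite("pics/w8.png",im)
t=eyes.capture("top"); cv2.imwrite("pics/top8.png",cv2.resize(t[80:280,120:420],None,fx=2.6,fy=2.6))
s2=manip.get_state()
print(s2["clock"],s2["tool_pos"],s2["ft_force"],s2["gripper_width"],s2["dq"].round(4))
yaw=np.radians(-12.8); H=np.array([552.9,-240.1]); v=s2["tool_pos"][:2]-H
print("r",np.hypot(*v),"az",np.degrees(np.arctan2(v[1],v[0]))-90+12.8, "start az", np.degrees(np.arctan2(116.8,-19.6))-90+12.8)
```

```text
12.85 [ 485.6524462  -142.58422997  131.72713349] [ 3.29648741  2.09641536 -1.47593383] 18.82084565135071 [-0.0011 -0.0011  0.0007  0.0004  0.0017 -0.0004]
r 118.4548812701569 az 47.390416677916804 start az 22.325948810980396
```

View pics/w8.png

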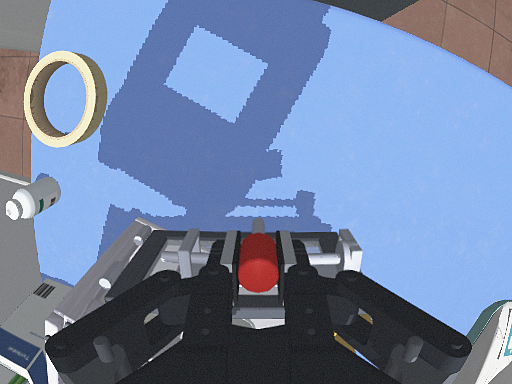

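View pics/top8.png

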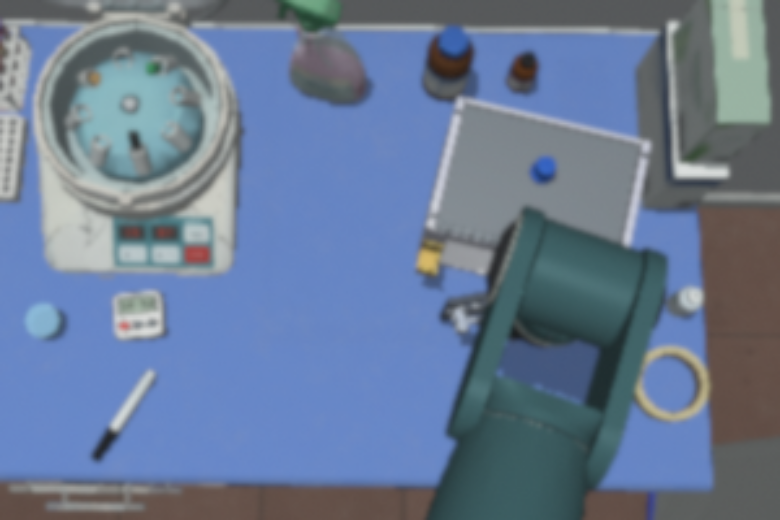

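The gate stands about 25° open with the knob gripped at (258,265). The cover is home and the bystanders are where they were. I'll hand it in.

```bash
python3 -c "
from station import sign_off,manip
print(sign_off()); s=manip.get_state(); print(s['clock'],s['tool_pos'],s['ft_force'],s['gripper_width'])"
```

```text
the job is handed in; nothing more can be done
None
the job is handed in; nothing more can be done
```

I did all the steps and handed the job in at about 12.9 s. The arm is still holding the gate about 25° open; no verdict is reported.

- **Cover:** I gripped the blue knob and pushed the cover back about 64 mm until it hit its stop, where the force reached about 20 N. The last top view shows it home.
- **Bolt:** I gripped the red knob at 40 N and raised it 12 mm. The wrist then carried about 1.2 N, which matches the bolt's weight. I pulled it 34 mm to the right, and the wrist picture showed the nose clear of the keeper.
- **Gate:** I swung it about its hinge in two stages. The tool turned 25.1° about the hinge, at a steady 118 mm from it. At the end the arm was still, the grip was on the knob (18.8 mm opening), and the wrist felt about 3 to 4 N from the closing spring.
- **Bystanders:** The last views show all of them where they were, by eye.

The gate angle and bolt travel come from the arm's own motion while gripping, not from a direct measurement of the joints. One move call was refused at the start because a row lacked some keys, and nothing moved. No check failed or disagreed.

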